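# Close the puzzle box with its sliding lid

### The arm

A 6-joint arm with a two-finger parallel gripper is mounted at the origin on the work surface. World frame = base frame: x ahead of the robot, y to its left, z up, the work surface at z = 0. Lengths are in m, angles in rad, forces in N, time in s.
With the tool pointing down it reaches from about 0.35 to 1 m from the base axis. Payload 7.1 kg.
Tool frame: the origin (TCP) lies between the finger pads; the fingertips stand 22 mm ahead of it and the grasp point (between the pads) lies 3 mm ahead of it; x points along the fingers, y is the direction in which the jaws open and shut, and the axes are right-handed (so a half turn about x gives the same grasp; the last joint's range is limited). The gripper opens to 85 mm and grips with 20 to 120 N. Pads are 22 mm wide; open, the fingers measure 114 mm over their backs; the gripper's body (76 mm by 85 mm) begins 54 mm behind the grasp point. The pads swing forward as they close: fully open they stand 13 mm farther back than shut.
Start: joints at [1.241, 0.423, 1.63, -0, 1.089, -0.019], TCP at [0.191, 0.595, 0.214] pointing down, gripper open.
Joint ranges: [-3, 3], [-0.9, 2.11], [0.09, 2.58], [-1.31, 4.45], [0.11, 2.69], [-2.54, 2.54]. Speed limits (rad/s): [2.39, 2.39, 3.01, 3.14, 3.14, 3.14].

### API

Orientations are given as a rotation vector (axis times angle).
In Python, from rig import manip gives the robot as it stands. The module is installed in compiled form; this text tells all that it offers. Calls block until the motion is done:
- manip.move_to(position, orientation): joint-space move of the TCP to a pose.
- manip.servo_line(position, orientation=None, rate=0.15): straight line of the TCP; orientation=None keeps the orientation; rate is the mean speed in m/s.
- manip.set_joints(angles): joint-space move.
- manip.command_gripper(opening, f_grip=None): finger opening in m; f_grip is the grip in N (None keeps the last); returns when the fingers have stopped.
- manip.hold(seconds).
- manip.solve_ik(position, orientation): joint angles nearest the present ones, or None.
- manip.camera(name): name is "side" or "top" or "wrist"; returns a dict with "image" (420x560x3 uint8, red, green, blue), "fx", "fy", "cx", "cy" (pixels), "cam_to_world" (4x4, takes a point from camera to world coordinates); the wrist camera has in their place "mount" (4x4, takes a point from camera to tool coordinates, whose origin is the TCP and whose axes are the tool frame's). Camera axes: x right, y down, z forward; pixel columns grow to the right and rows downward; lengths in m; the calibration is good to about 2 mm. A picture is of the moment at which its call begins: read the wrist's pose just before it. There is no depth.
A pose or a line that the arm cannot do raises manip.IKError and nothing moves.
- manip.sign_off(): hands the job in, once; it reports no verdict.
Readings, each from a call of its own:
- manip.get_time(): time.
- manip.get_joint_positions(): joint angles.
- manip.get_joint_vel(): joint speeds.
- manip.get_tau(): joint torques, N m.
- manip.get_position(): TCP position.
- manip.get_ee_rot(): TCP orientation.
- manip.get_contact_force(): force on the tool from outside, world axes, zero at the start.
- manip.get_torque(): the same for the moment, N m.
- manip.get_width(): finger opening in m.
Only numpy, scipy, OpenCV 4.12 (cv2) and the standard library are available. Lean on these libraries where they do the work, as an engineer would, in place of code of your own. Each camera call takes 0.05 s, during which the arm holds its last target.

### The job

Put the lid on the wooden puzzle box: bring the lid to the box's open end, enter it into the grooves under the two overhanging lips, and slide it in until it is fully home against the end wall. Let go of it, and leave the mugs, the bottle and the remote control where they stand.

Things in the scene. Friction and masses are not known exactly. Their poses are not given: they have to be found in the camera images.
- box: Open-topped wooden puzzle box, 160 (its x) x 128 (y) x 68 (z) mm, fixed to the table, blocks inside. Origin: centre of its underside; x along the track from open to closed end, z up. Its long walls carry ledges at z = 50 (|y| 48 to 55) for the lid to slide on. The end wall's inner face is at x = +70, its top at z = 68; the front wall, at x = -80 to -70, stays below the ledges.
- box_mouth (a point): Middle of the track's open end at ledge height: box x = -80, y = 0, z = 50 mm; axes as the box's. Above the ledges is a groove 110 mm wide (between its sides) and 12 mm high (z = 50 to 62), under overhanging lips 6 mm thick (z = 62 to 68) that start 18 mm inside (x = -62) and run to the end wall. The gap between the lips is 92 mm: the lid cannot go in from above.
- box_home (a point): Where the point lid_grip is when the lid is fully home against the end wall: box x = -4, y = 0, z = 75 mm; axes as the box's. The lid's trailing edge is then 2 mm inside the open end.
- lid_grip (a point): Centre of the upright grip bar in the middle of the loose wooden lid (0.11 to 0.23 kg). Bar 16 (x) x 50 (y) x 36 mm high; this point is 18 mm below its top. x runs along the lid's length, the way it slides; z up. The lid starts flat on the table, bar up.
- lid_plate (a point): Centre of the lid's underside, 25 mm below lid_grip, same axes. Plate 148 (x) x 105 (y) x 7 mm, corners bevelled by 10 mm; top of the bar 43 mm above this point. Either end may go in first. In the track it has 2.5 mm play each side and 5 mm in height.
- mug_a: White mug, 80 mm across, 85 mm high; origin: centre of its underside. Leave it alone.
- mug_b: Another white mug of the same size; origin: centre of its underside. Leave it alone.
- remote: Black remote control, 165 (x) x 46 (y) x 18 mm, lying flat; origin: centre of its underside. Leave it alone.
- bottle: Clear water bottle, 66 mm across, 210 mm high, upright; origin: centre of its underside. Leave it alone.
Things that resemble listed ones, but are neither listed nor needed, are in the scene too. Leave any white look-alike of the part that bears lid_grip alone.

How it is judged:
By the outcome, as a careful person would: the job done as asked, in the order asked, and still so for the second after the job is handed in, with the robot touching nothing.
It also fails if it takes over 54 s, if anything falls off the work surface, if the arm or the gripper's body presses on something with over 40 N, if the wrist force passes 120 N, or if a joint passes its speed limit or range.

## Working session

There is one attempt and no reset: what is moved stays moved. The work goes in short steps, each a Python script; the robot and the scene stay as the last script left them, time stands still between calls to the robot, and variables do not carry over. Pictures are saved under pics/ and viewed, and the job is handed in when it is done.

```bash
mkdir -p pics; cat > h.py <<'E'
from rig import manip
import numpy as np, cv2
def snap(n,f):
    c=manip.camera(n); cv2.imwrite('pics/'+f,cv2.cvtColor(c['image'],cv2.COLOR_RGB2BGR)); return c
def ray(c,u,v,T=None):
    T=c['cam_to_world'] if T is None else T
    d=T[:3,:3]@np.array([(u-c['cx'])/c['fx'],(v-c['cy'])/c['fy'],1]); return T[:3,3],d
def onplane(c,u,v,z,T=None):
    o,d=ray(c,u,v,T); return o+d*(z-o[2])/d[2]
def proj(c,p,T=None):
    T=c['cam_to_world'] if T is None else T
    q=np.linalg.inv(T)@np.append(p,1); return np.array([c['fx']*q[0]/q[2]+c['cx'],c['fy']*q[1]/q[2]+c['cy']])
E
python3 - <<'E'
from h import *
import pickle
D={n:snap(n,n+'0.png') for n in('top','side','wrist')}
pickle.dump(D,open('d0.pkl','wb'))
for n in('top','side'): print(D[n]['cam_to_world'].round(3),D[n]['fx'],D[n]['cx'],D[n]['cy'])
print(D['wrist']['mount'].round(3),manip.get_ee_rot(),manip.get_time())
E
```

```text
[[ 0.013 -0.987  0.157  0.382]
 [-1.    -0.015 -0.011  0.109]
 [ 0.013 -0.157 -0.987  1.026]
 [ 0.     0.     0.     1.   ]] 440.4630129196052 287.49113467874486 209.619154776149
[[ 0.818 -0.411  0.401  0.174]
 [-0.574 -0.561  0.597 -0.508]
 [-0.021 -0.719 -0.695  0.775]
 [ 0.     0.     0.     1.   ]] 398.52404530230706 281.41109609876844 205.78144688151156
[[-0.    -0.305  0.952 -0.159]
 [ 1.    -0.     0.    -0.001]
 [ 0.     0.952  0.305 -0.078]
 [ 0.     0.     0.     1.   ]] [ 0.24308102  1.55720445 -0.24486993] 0.15
```

View pics/top0.png

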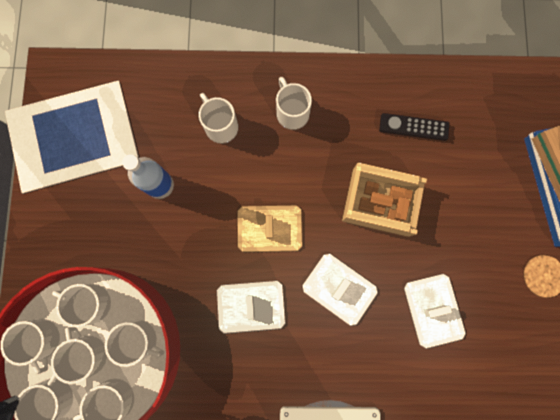

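View pics/side0.png

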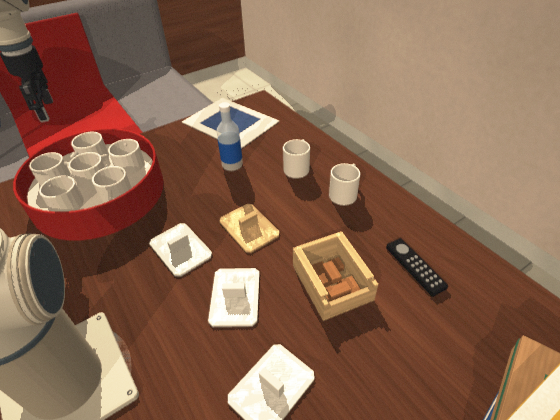

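The top view shows four lid-shaped plates: a wooden one at (270,228) and white ones at (251,306), (340,290) and (435,311). The wooden one fits the description, since the white ones are look-alikes. The box is at (385,200). I'll enlarge both.

```bash
python3 - <<'E'
import cv2
t=cv2.imread('pics/top0.png')
a=cv2.resize(t[190:265,225:315],None,fx=6,fy=6,interpolation=cv2.INTER_CUBIC)
b=cv2.resize(t[150:245,330:440],None,fx=6,fy=6,interpolation=cv2.INTER_CUBIC)
cv2.imwrite('pics/c_lid.png',a);cv2.imwrite('pics/c_box.png',b)
s=cv2.imread('pics/side0.png');cv2.imwrite('pics/c_side.png',cv2.resize(s[190:330,210:400],None,fx=4,fy=4,interpolation=cv2.INTER_CUBIC))
E
```

```text
(no output)
```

View pics/c_lid.png

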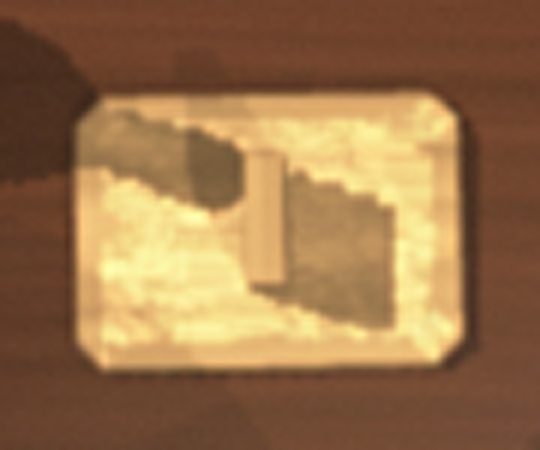

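View pics/c_box.png

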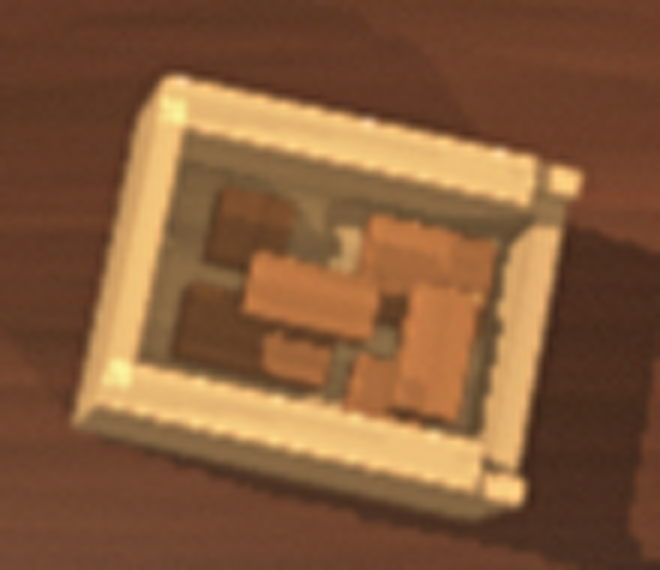

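View pics/c_side.png

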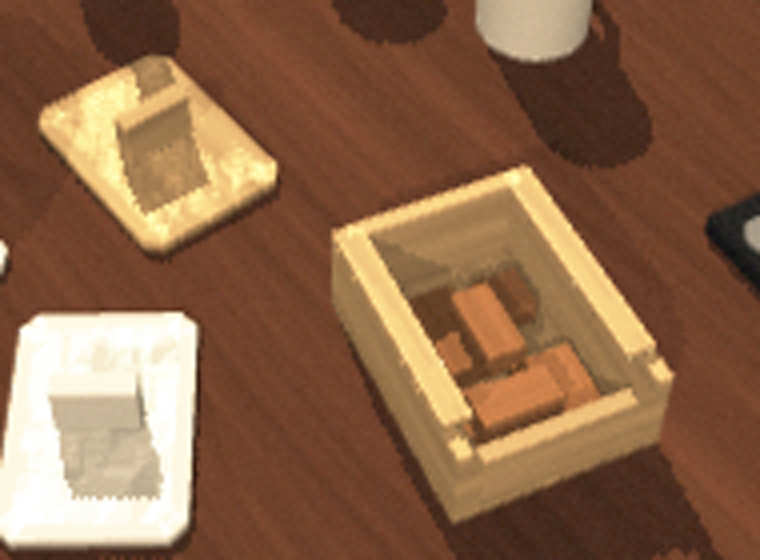

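The wooden plate's bar is upright, with its top centre at about (269,226). The box's open end, with its two stub posts and low front wall, is on the right of the top image (world −y). Next I'll compute coarse poses.

```bash
python3 - <<'E'
from h import *
import pickle
D=pickle.load(open('d0.pkl','rb'));t=D['top'];s=D['side']
hsv=cv2.cvtColor(t['image'],cv2.COLOR_RGB2HSV)
m=((hsv[...,0]>12)&(hsv[...,0]<32)&(hsv[...,1]>60)&(hsv[...,2]>95)).astype(np.uint8)
z=np.zeros_like(m);z[195:260,230:310]=m[195:260,230:310]
z=cv2.morphologyEx(z,cv2.MORPH_CLOSE,np.ones((9,9)))
cs,_=cv2.findContours(z,0,1);c=max(cs,key=cv2.contourArea)
P=np.array([onplane(t,u+0.,v+0.,.005)[:2] for u,v in c[:,0]],np.float32)
r=cv2.minAreaRect(P);print('lid',r)
print('bar top',onplane(t,269.2,226.3,.043))
# bar ends top face crop corners
q=[(246,152),(284,152),(246,283),(284,285)]
print([onplane(t,225+(u-2.5)/6,190+(v-2.5)/6,.043)[:2].round(4) for u,v in q])
def lid(p): return p
# side bar top
us=[(120,130),(188,97)]
for u,v in us: print('side bar front top',onplane(s,210+u/4,190+v/4,.043))
# box lips: top crop
for n,(u,v) in dict(TL=(163,77),TRlip=(540,152),TRout=(583,170),BRlip=(482,505),BRout=(525,495)).items(): print(n,onplane(t,330+(u-2.5)/6,150+(v-2.5)/6,.068 if 'out' not in n else .062)[:2].round(4))
for n,(u,v) in dict(A=(335,240),B=(525,170),C=(470,405),D=(655,345)).items(): print('side',n,onplane(s,210+u/4,190+v/4,.068)[:2].round(4))
for n,(u,v) in dict(m1=(217,120),m2=(293,106),rem=(415,127)).items(): print(n,onplane(t,u,v,.05)[:2].round(3))
E
```

```text
lid ((0.5013414621353149, 0.13898953795433044), (0.1105058416724205, 0.15163566172122955), 2.054433584213257)
bar top [0.50036473 0.13861183 0.043     ]
[array([0.5261, 0.1473]), array([0.5263, 0.133 ]), array([0.4767, 0.1462]), array([0.4762, 0.1321])]
side bar front top [0.47624962 0.13275362 0.043     ]
side bar front top [0.52704088 0.13209019 0.043     ]
TL [ 0.6445 -0.0558]
TRlip [ 0.618  -0.1964]
TRout [ 0.6128 -0.2143]
BRlip [ 0.4854 -0.1706]
BRout [ 0.49   -0.1883]
side A [ 0.5209 -0.0368]
side B [ 0.644  -0.0599]
side C [ 0.5121 -0.1674]
side D [ 0.6166 -0.1962]
m1 [0.745 0.264]
m2 [0.783 0.088]
rem [ 0.736 -0.195]
```

```bash
cat >> h.py <<'E'
from scipy.spatial.transform import Rotation as Ro
def ori(a):  # tool down, tool y at world angle a
    c,s=np.cos(a),np.sin(a); return Ro.from_matrix(np.array([[0,c,s],[0,s,-c],[-1,0,0]])).as_rotvec()
def wT():
    T=np.eye(4);T[:3,:3]=Ro.from_rotvec(manip.get_ee_rot()).as_matrix();T[:3,3]=manip.get_position();return T
def wsnap(f):
    T=wT();c=snap('wrist',f);c['cam_to_world']=T@c['mount'];return c
E
python3 - <<'E'
from h import *
import pickle
for a in (91.3,-88.7,79,-101):
  for p in ((.47,.139,.3),(.50,.139,.04),(.53,-.125,.3),(.55,-.13,.1),(.53,-.25,.1)):
    j=manip.solve_ik(p,ori(np.radians(a))); print(a,p,None if j is None else np.round(j,2))
p=manip.get_position()
manip.servo_line([p[0],p[1],.36],rate=.25)
manip.move_to([.47,.139,.3],ori(np.radians(91.3)))
a=wsnap('w_lid.png')
manip.move_to([.53,-.125,.3],ori(np.radians(79)))
b=wsnap('w_box.png')
pickle.dump((a,b),open('w.pkl','wb'))
print(manip.get_time(),a['fx'],manip.get_position())
E
```

```text
91.3 (0.47, 0.139, 0.3) [ 0.26  0.12  1.83 -0.    1.19 -1.33]
91.3 (0.5, 0.139, 0.04) [ 0.25  0.55  1.96 -0.    0.64 -1.35]
91.3 (0.53, -0.125, 0.3) [-0.25  0.21  1.72  0.    1.21 -1.85]
91.3 (0.55, -0.13, 0.1) [-0.25  0.49  1.84 -0.    0.81 -1.85]
91.3 (0.53, -0.25, 0.1) [-0.46  0.52  1.79 -0.    0.83 -2.05]
-88.7 (0.47, 0.139, 0.3) [0.26 0.12 1.83 0.   1.19 1.81]
-88.7 (0.5, 0.139, 0.04) [ 0.25  0.55  1.96 -0.    0.64  1.8 ]
-88.7 (0.53, -0.125, 0.3) [-0.25  0.21  1.72  0.    1.21  1.29]
-88.7 (0.55, -0.13, 0.1) [-0.25  0.49  1.84  0.    0.81  1.29]
-88.7 (0.53, -0.25, 0.1) [-0.46  0.52  1.79 -0.    0.83  1.09]
79 (0.47, 0.139, 0.3) [ 0.26  0.12  1.83  0.    1.19 -1.12]
79 (0.5, 0.139, 0.04) [ 0.25  0.55  1.96 -0.    0.64 -1.13]
79 (0.53, -0.125, 0.3) [-0.25  0.21  1.72 -0.    1.21 -1.63]
79 (0.55, -0.13, 0.1) [-0.25  0.49  1.84 -0.    0.81 -1.63]
79 (0.53, -0.25, 0.1) [-0.46  0.52  1.79 -0.    0.83 -1.84]
-101 (0.47, 0.139, 0.3) [0.26 0.12 1.83 0.   1.19 2.03]
-101 (0.5, 0.139, 0.04) [0.25 0.55 1.96 0.   0.64 2.01]
-101 (0.53, -0.125, 0.3) [-0.25  0.21  1.72  0.    1.21  1.51]
-101 (0.55, -0.13, 0.1) [-0.25  0.49  1.84  0.    0.81  1.51]
-101 (0.53, -0.25, 0.1) [-0.46  0.52  1.79  0.    0.83  1.3 ]
3.975 303.9881918857797 [ 0.52998667 -0.12365747  0.29997958]
```

View pics/w_lid.png

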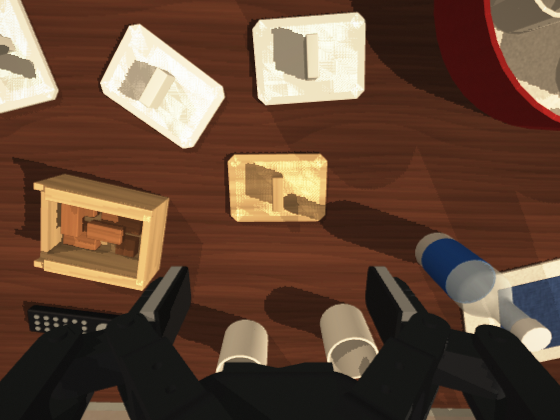

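View pics/w_box.png

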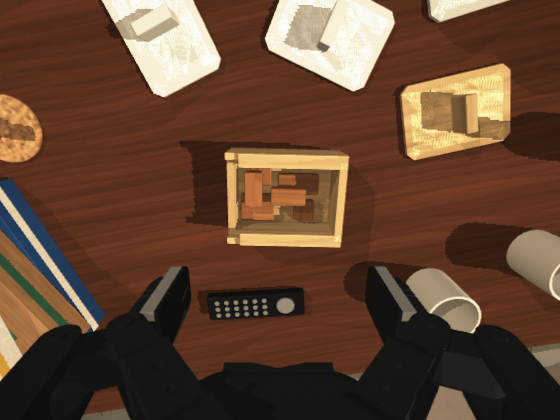

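Wrist views: the wooden lid is at about (278,188) in the first. In the second the box is at (288,198), its open end on the left with posts at (232,155) and (234,238). I'll enlarge both to pick edges.

```bash
python3 - <<'E'
import cv2
a=cv2.imread('pics/w_lid.png');b=cv2.imread('pics/w_box.png')
cv2.imwrite('pics/e_lid.png',cv2.resize(a[145:230,220:335],None,fx=6,fy=6,interpolation=cv2.INTER_CUBIC))
cv2.imwrite('pics/e_box.png',cv2.resize(b[145:250,220:353],None,fx=5.5,fy=5.5,interpolation=cv2.INTER_CUBIC))
E
```

```text
(no output)
```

View pics/e_lid.png

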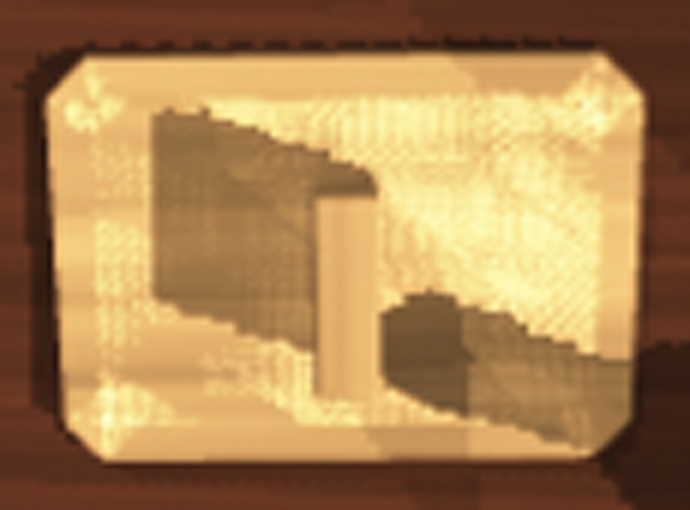

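View pics/e_box.png

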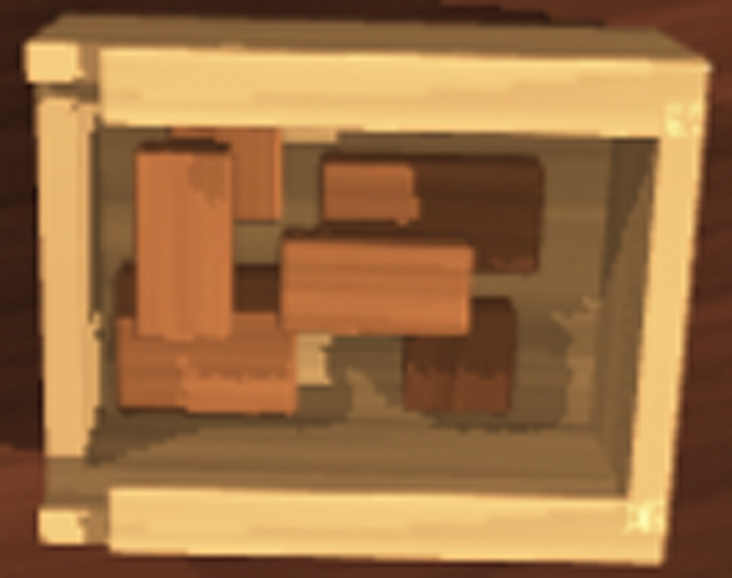

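```bash
cat > fit.py <<'E'
from h import *
def rigid(M,W):
    M=np.array(M,float);W=np.array(W)
    mc,wc=M.mean(0),W.mean(0);A=M-mc;B=W-wc
    a=np.arctan2((A[:,0]*B[:,1]-A[:,1]*B[:,0]).sum(),(A*B).sum())
    R=np.array([[np.cos(a),-np.sin(a)],[np.sin(a),np.cos(a)]])
    t=wc-R@mc; return a,t,W-(M@R.T+t)
E
python3 - <<'E'
from fit import *
import pickle
a,b=pickle.load(open('w.pkl','rb'))
px=[(100,48),(710,65),(103,122),(660,135),(112,552),(663,563),(110,488),(630,497)]
M=[(-.062,.064),(.08,.064),(-.062,.046),(.07,.046),(-.062,-.064),(.08,-.064),(-.062,-.046),(.07,-.046)]
W=[onplane(b,220+(u+.5)/5.5-.5,145+(v+.5)/5.5-.5,.068)[:2] for u,v in px]
an,t,res=rigid(M,W);print('box',np.degrees(an),t,'\n',(res*1000).round(1))
# scale check
print(np.linalg.norm(W[0]-W[1]),np.linalg.norm(W[0]-W[4]))
px=[(85,55),(605,52),(105,462),(590,458),(47,100),(65,420),(645,98),(633,415)]
M=[(-.064,.0525),(.064,.0525),(-.064,-.0525),(.064,-.0525),(-.074,.0425),(-.074,-.0425),(.074,.0425),(.074,-.0425)]
W=[onplane(a,220+(u+.5)/6-.5,145+(v+.5)/6-.5,.007)[:2] for u,v in px]
an,t,res=rigid(M,W);print('lid',np.degrees(an),t,'\n',(res*1000).round(1))
px=[(315,197),(376,197),(315,398),(378,400)]
W=[onplane(a,220+(u+.5)/6-.5,145+(v+.5)/6-.5,.043)[:2] for u,v in px]
an,t,res=rigid([(-.008,.025),(.008,.025),(-.008,-.025),(.008,-.025)],W);print('bar',np.degrees(an),t,'\n',(res*1000).round(1))
# top-cam prediction cross-check
D=pickle.load(open('d0.pkl','rb'))
E
```

```text
box 77.783090701309 [ 0.5667572  -0.12194711] 
 [[ 0.4 -0.1]
 [ 1.1 -0.5]
 [-0.3  0.5]
 [-0.3 -0.5]
 [-0.2  0.8]
 [-0.4 -0.4]
 [ 0.2  0.5]
 [-0.4 -0.3]]
0.1417124021797759 0.1272748295111882
lid 91.70971393868128 [0.50159019 0.13915392] 
 [[-0.4  0. ]
 [-0.3 -0.2]
 [ 0.8 -0.1]
 [ 0.6 -0.3]
 [ 0.5  0.1]
 [-0.9 -0. ]
 [ 1.   0.1]
 [-1.3  0.5]]
bar 91.46918148701401 [0.5016903  0.13897936] 
 [[ 0.4  0.9]
 [ 0.5 -1. ]
 [-0.7  0.5]
 [-0.1 -0.4]]
```

Both fits agree to about 1 mm: box at (0.567, −0.122), yaw 77.8°; lid at (0.5016, 0.139), yaw 91.6°. The top view differs by 2 mm or less. Now I'll grasp the lid.

```bash
python3 - <<'E'
from h import *
o=ori(np.radians(91.6));x,y=.5016,.1391
manip.move_to([x,y,.13],o)
manip.command_gripper(.06)
manip.servo_line([x,y,.032],rate=.12)
print(manip.get_position(),manip.get_contact_force().round(2) if hasattr(manip.get_contact_force(),'round') else manip.get_contact_force())
manip.command_gripper(.0,60); print(manip.get_width(),manip.get_position(),manip.get_contact_force())
manip.servo_line([x,y,.10],rate=.1)
manip.hold(.1)
print(manip.get_contact_force(),manip.get_torque(),manip.get_width(),manip.get_time())
wsnap('w_held.png');snap('side','s_held.png')
E
```

```text
[0.5020793  0.13922727 0.03247499] [ 0.05 -0.48 -0.08]
-4.132476539004689e-05 [0.50166068 0.13911634 0.03206901] [-0.16162327 -0.16996434  0.91348101]
[0.61063614 0.05392384 0.30454277] [ 0.04858627 -0.03878556  0.01361256] -3.8976721311889843e-05 8.05
```

View pics/w_held.png

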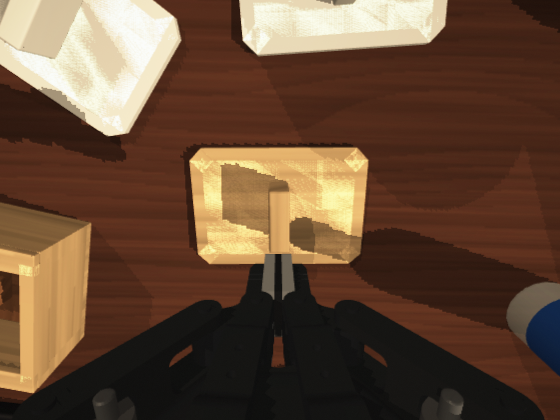

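View pics/s_held.png

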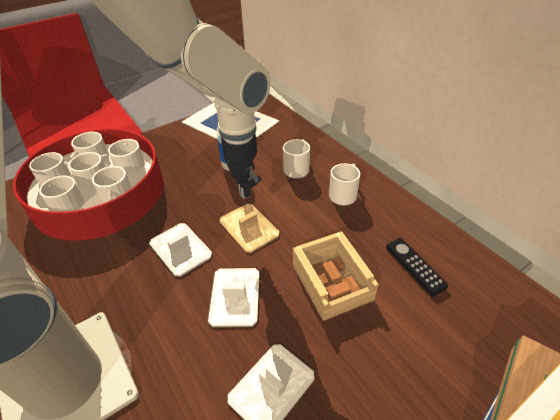

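The gripper closed to zero width and missed: in the wrist view the lid still lies flat, bar at (279,215), fingertips at (278,258). I need to see why before trying again.

```bash
python3 - <<'E'
from fit import *
import pickle
D=pickle.load(open('d0.pkl','rb'));m=D['wrist']['mount'];w=D['wrist'];s=D['side'];t=D['top']
print(m.round(4))
for p in((.022,0,0),(.003,0,0)): print('tip px wrist',proj(w,np.array(p),m))
c=w;c['cam_to_world']=wT()@m
print(wT().round(3), c['cam_to_world'].round(3))
print('lid bar expected px',proj(c,[.5016,.139,.043]),proj(s,[.5016,.139,.043]), 'tip side',proj(s,[.5016,.139,.078]))
px=[(201,148),(361,148),(208,264),(352,263),(190,160),(199,254),(368,160),(361,253)]
M=[(-.064,.0525),(.064,.0525),(-.064,-.0525),(.064,-.0525),(-.074,.0425),(-.074,-.0425),(.074,.0425),(.074,-.0425)]
W=[onplane(c,u,v,.007)[:2] for u,v in px]
an,tt,res=rigid(M,W);print('lid',np.degrees(an),tt,(res*1000).round(1))
tp=snap('top','t2.png');i=tp['image'];cv2.imwrite('pics/t2c.png',cv2.cvtColor(cv2.resize(i[160:280,200:360],None,fx=5,fy=5,interpolation=cv2.INTER_CUBIC),cv2.COLOR_RGB2BGR))
i=snap('side','s2.png')['image'];cv2.imwrite('pics/s2c.png',cv2.cvtColor(cv2.resize(i[130:260,190:310],None,fx=4.5,fy=4.5,interpolation=cv2.INTER_CUBIC),cv2.COLOR_RGB2BGR))
E
```

```text
[[-2.000e-04 -3.048e-01  9.524e-01 -1.592e-01]
 [ 1.000e+00 -1.000e-04  2.000e-04 -8.000e-04]
 [ 1.000e-04  9.524e-01  3.048e-01 -7.800e-02]
 [ 0.000e+00  0.000e+00  0.000e+00  1.000e+00]]
tip px wrist [278.95652542 239.80885864]
tip px wrist [279.08382441 252.68323021]
[[-0.001 -0.028  1.     0.501]
 [-0.     1.     0.028  0.139]
 [-1.    -0.    -0.001  0.099]
 [ 0.     0.     0.     1.   ]] [[-0.028  0.952  0.303  0.423]
 [ 1.     0.027  0.008  0.136]
 [-0.     0.304 -0.953  0.259]
 [ 0.     0.     0.     1.   ]]
lid bar expected px [278.8024822  222.40505667] [247.22660121 216.86176473] tip side [246.10764166 207.1245115 ]
lid 91.75577298736603 [0.5023964  0.14015219] [[ 0.1 -0.4]
 [ 0.4  2.1]
 [ 0.3 -2.3]
 [-0.5  2.2]
 [-0.2 -0.2]
 [ 0.1  0.3]
 [ 0.2 -1.3]
 [-0.5 -0.3]]
```

View pics/t2c.png

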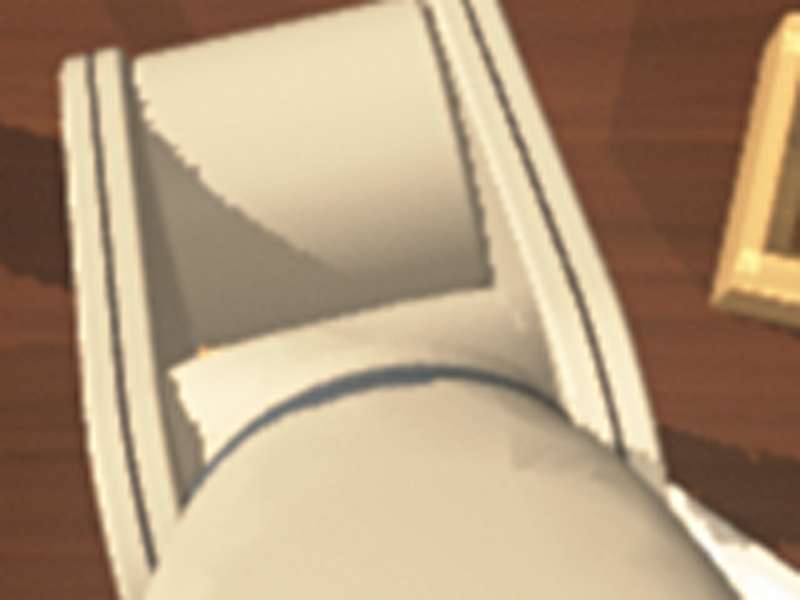

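View pics/s2c.png

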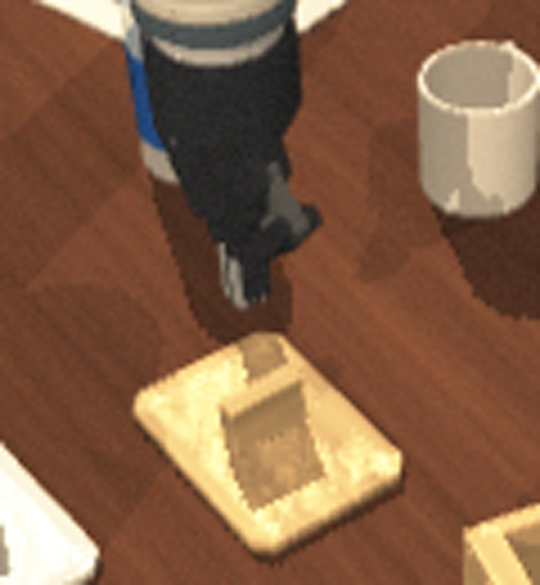

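The closed fingertips are at (278,254) in the wrist view and about (244,198) in the side view. The geometry given predicts (279,240) and (246,207). I'll triangulate the actual fingertip.

```bash
python3 - <<'E'
from h import *
import pickle
D=pickle.load(open('d0.pkl','rb'));m=D['wrist']['mount'];s=D['side']
manip.servo_line([.5016,.139,.16],rate=.2);manip.hold(.2)
T=wT();c=wsnap('w3.png');snap('side','s3.png')
print(T.round(4),manip.get_time())
w=cv2.imread('pics/w3.png');q=cv2.imread('pics/s3.png')
a=cv2.resize(w[225:315,230:330],None,fx=4,fy=4,interpolation=cv2.INTER_CUBIC)
b=cv2.resize(q[130:220,200:300],None,fx=4,fy=4,interpolation=cv2.INTER_CUBIC)
cv2.imwrite('pics/ws3.png',np.hstack([a,b]))
for p in((.022,0,0),(0,0,0)):
  P=(T@np.append(p,1))[:3]; print(proj(c,P),proj(s,P))
E
```

```text
[[-2.100e-03 -2.790e-02  9.996e-01  5.008e-01]
 [-6.000e-04  9.996e-01  2.790e-02  1.388e-01]
 [-1.000e+00 -5.000e-04 -2.100e-03  1.589e-01]
 [ 0.000e+00  0.000e+00  0.000e+00  1.000e+00]] 9.0
[278.9217605  240.17266462] [243.82788012 189.82144546]
[279.07327421 255.36171075] [243.04158119 182.88544152]
```

View pics/ws3.png

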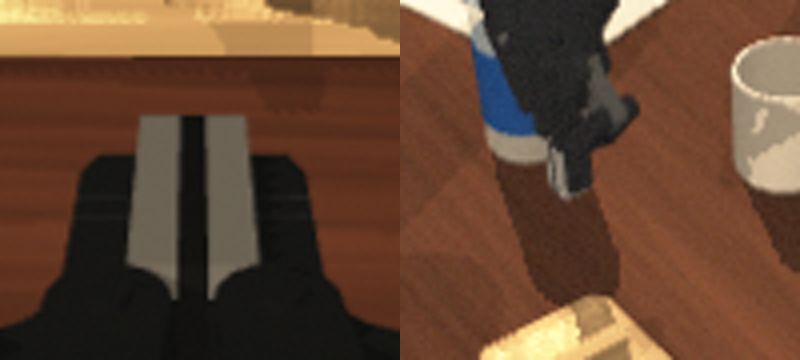

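```bash
python3 - <<'E'
from h import *
c=manip.camera('wrist');s=manip.camera('side');T=wT();c['cam_to_world']=T@c['mount']
for uw,us in(((278,253.75),(242,179.5)),((278,253.75),(240.5,178.5)),((278,253.75),(244,177))):
  o1,d1=ray(c,*uw);o2,d2=ray(s,*us)
  k=np.linalg.lstsq(np.c_[d1,-d2],o2-o1,rcond=None)[0]
  p1,p2=o1+k[0]*d1,o2+k[1]*d2
  p=(p1+p2)/2;print(p,'gap',np.linalg.norm(p1-p2),'tool',(np.linalg.inv(T)@np.append(p,1))[:3])
for x in(-.02,-.01,0,.01,.022):
  print(x,[proj(c,(T@np.array([x,0,z,1]))[:3]).round(1) for z in(-.011,.011)],[proj(s,(T@np.array([x,0,z,1]))[:3]).round(1) for z in(-.011,.011)])
E
```

```text
[0.49699417 0.13804227 0.17023402] gap 0.0036654635014070932 tool [-0.01086919 -0.00076235 -0.00426885]
[0.49390595 0.13799263 0.17534933] gap 0.00255910158927431 tool [-0.01598071 -0.00072703 -0.00736353]
[0.49937669 0.13778086 0.17376281] gap 0.011042744457354902 tool [-0.0144008  -0.00109108 -0.00189889]
-0.02 [array([279.3, 253.3]), array([279.2, 291.3])] [array([238.4, 178. ]), array([246.4, 174.3])]
-0.01 [array([279.2, 245.1]), array([279.1, 281.3])] [array([238.8, 181.3]), array([246.7, 177.6])]
0 [array([279.1, 237.7]), array([279. , 272.3])] [array([239.2, 184.5]), array([247.1, 180.8])]
0.01 [array([279. , 231.2]), array([279. , 264.3])] [array([239.6, 187.7]), array([247.4, 184. ])]
0.022 [array([278.9, 224.2]), array([278.9, 255.6])] [array([240.1, 191.4]), array([247.8, 187.7])]
```

Triangulation puts the shut fingertips about 17 mm behind the TCP rather than 22 mm ahead. The open fingers in the earlier images agree: their 85 mm spacing gives x ≈ −30 mm. This offset also explains the miss, because the tips only got down to z ≈ 0.049 and the bar top is at 0.043. I'll pin the offset down with a light touch on top of the bar.

```bash
python3 - <<'E'
from h import *
o=ori(np.radians(91.6))
manip.servo_line([.5016,.139,.04],o,rate=.2)
manip.hold(.15);f0=np.array(manip.get_contact_force());print(f0)
for z in np.arange(.038,.008,-.001):
    manip.servo_line([.5016,.139,z],o,rate=.02)
    f=np.array(manip.get_contact_force())-f0
    if f[2]>2: break
print(z,manip.get_position(),f,manip.get_time())
manip.servo_line([.5016,.139,z+.03],o,rate=.2)
print(manip.solve_ik([.5016,.139,-.01],o))
E
```

```text
[ 0.19913271 -0.92632785 -0.87960761]
0.024999999999999988 [0.50166939 0.13904639 0.02591837] [-3.5573371   0.68507822 13.53163564] 13.5
[ 2.47465323e-01  6.41381746e-01  1.95882709e+00 -4.44089210e-16
  5.41383821e-01 -1.35125627e+00]
```

Touch gives contact at TCP z ≈ 0.026, so the shut tips are 17 mm behind the TCP, matching the vision. I'll grasp again with the corrected depth.

```bash
python3 - <<'E'
from h import *
o=ori(np.radians(91.6));x,y=.5016,.1391
manip.command_gripper(.05)
manip.servo_line([x,y,-.006],o,rate=.12)
print(manip.get_position(),manip.get_contact_force())
manip.command_gripper(.0,70); print(manip.get_width(),manip.get_position(),manip.get_contact_force())
manip.servo_line([x,y,.08],rate=.15)
manip.hold(.1)
print(manip.get_contact_force(),manip.get_torque(),manip.get_width(),manip.get_position(),manip.get_time())
c=wsnap('w4.png');snap('side','s4.png')
E
```

```text
[ 0.50174742  0.13911333 -0.00590383] [-0.40156391 -0.09359136  0.19970446]
0.01488420971215949 [ 0.50233244  0.13928805 -0.00507566] [-1.26127884 -0.78097157  5.67617448]
[ 0.17633648 -0.02413965 -0.85118197] [-0.03970976 -0.04738173  0.04584708] 0.015120881706947566 [0.50068435 0.13887915 0.07891405] 16.2167
```

View pics/w4.png

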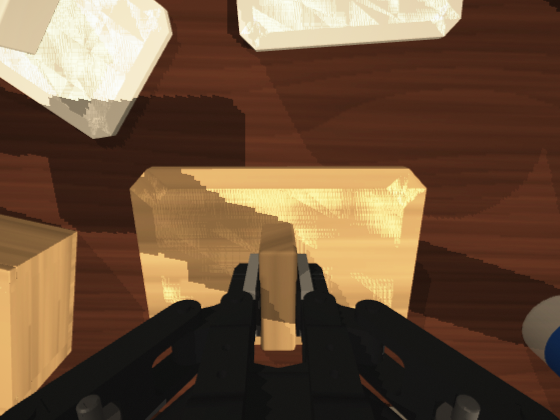

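View pics/s4.png

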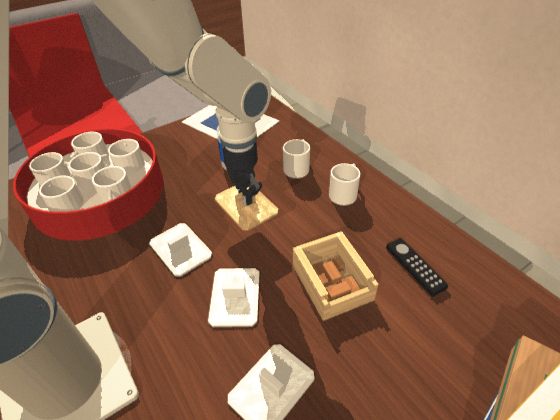

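The lid is held: width 15 mm, lifted level and clear of the table at (247,205) in the side view. Next I'll carry it to the front of the open end.

```bash
cat >> h.py <<'E'
A=np.radians(77.78);OB=np.array([.5668,-.1219])
def bw(x,y=0.): c,s=np.cos(A),np.sin(A); return OB+np.array([c*x-s*y,s*x+c*y])
def wb(p): c,s=np.cos(A),np.sin(A); d=np.array(p[:2])-OB; return np.array([c*d[0]+s*d[1],-s*d[0]+c*d[1]])
E
python3 - <<'E'
from h import *
o=ori(A)
p=manip.get_position()
manip.servo_line([p[0],p[1],.15],rate=.25)
q=bw(-.17)
manip.move_to([*q,.15],o)
manip.servo_line([*q,.06],o,rate=.15)
manip.hold(.2)
p=manip.get_position();print(p,wb(p),np.degrees(np.arctan2(*wT()[[1,0],1])),wT()[:3,0],manip.get_contact_force(),manip.get_time())
import pickle
c=wsnap('w5.png');pickle.dump(c,open('w5.pkl','wb'));snap('side','s5.png');snap('top','t5.png')
s=cv2.imread('pics/s5.png');cv2.imwrite('pics/s5c.png',cv2.resize(s[190:370,220:430],None,fx=3.5,fy=3.3,interpolation=cv2.INTER_CUBIC))
E
```

```text
[ 0.5315613  -0.28843195  0.06116815] [-0.17021752 -0.00080888] 77.78327582651751 [ 0.00179719 -0.0010468  -0.99999784] [ 0.14164246 -0.06985437 -0.84934316] 19.275
```

View pics/w5.png

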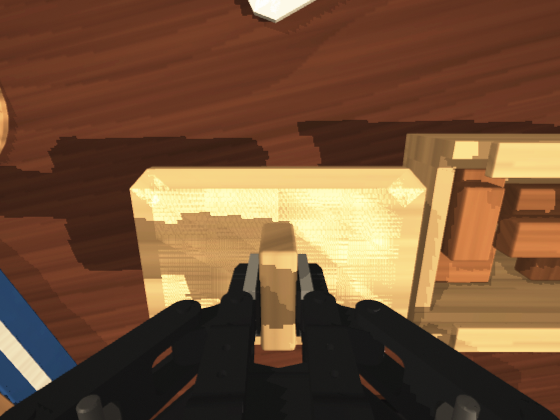

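View pics/s5c.png

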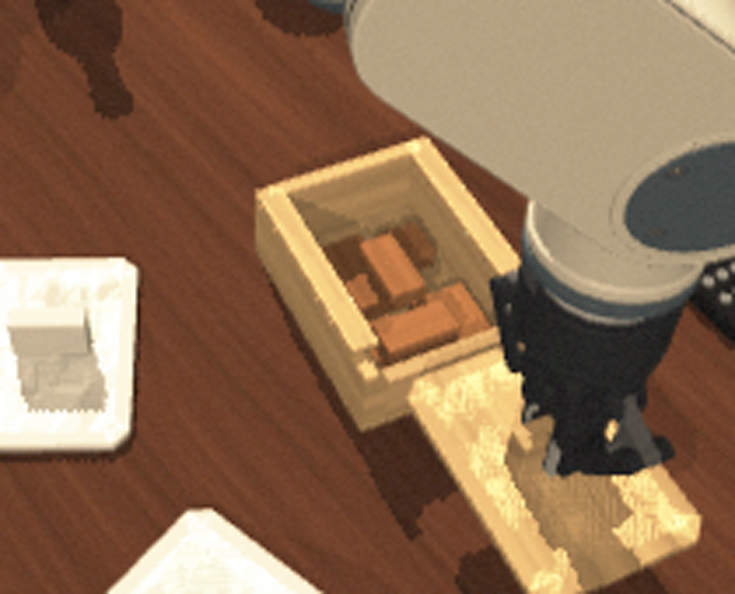

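The lid sits level, about 15 mm in front of the mouth. Its robot-side edge is at row 168, and the box's front wall starts at column 437. I'll check the lid's pose in hand from this view.

```bash
python3 - <<'E'
from fit import *
import pickle
c=pickle.load(open('w5.pkl','rb'))
im=cv2.cvtColor(c['image'],cv2.COLOR_RGB2BGR)
cv2.imwrite('pics/w5c.png',np.hstack([cv2.resize(im[120:270,110:240],None,fx=3,fy=3,interpolation=cv2.INTER_CUBIC),cv2.resize(im[120:270,380:510],None,fx=3,fy=3,interpolation=cv2.INTER_CUBIC)]))
for z in(.073,.066):
  print([ (wb(onplane(c,u,v,z))*1000).round(1) for u,v in((150,168),(408,168),(130,188),(427,188))])
E
```

```text
[array([-233.2,   51.8]), array([-107.6,   51.8]), array([-244.5,   41.8]), array([-96.8,  41.8])]
[array([-236.2,   50.6]), array([-104.6,   50.6]), array([-248. ,   40.1]), array([-93.3,  40.1])]
```

View pics/w5c.png

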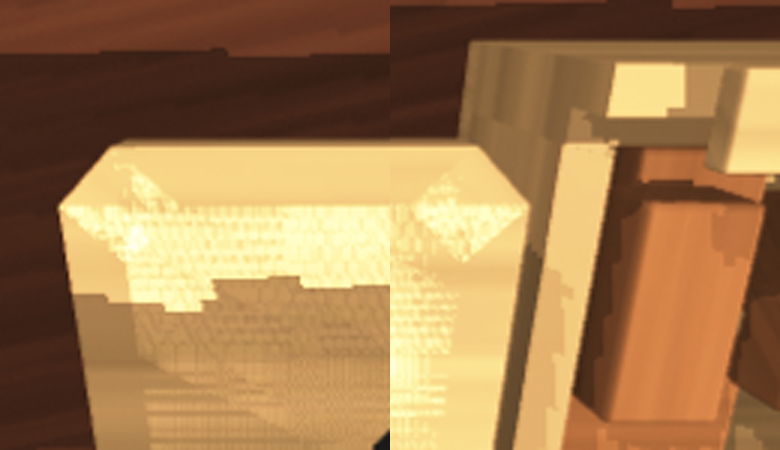

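The lid in hand is 148 mm long and its y offset of −0.7 mm matches the TCP's −0.8 mm. I'll correct that, lower to mid-groove height and slide in while watching force.

```bash
cat > slide.py <<'E'
from h import *
o=ori(A)
def go(x,y,z,rate): manip.servo_line([*bw(x,y),z],o,rate=rate)
def st():
    p=np.array(manip.get_position());return np.append(wb(p),p[2]),np.array(manip.get_contact_force())
def box(f): c,s=np.cos(A),np.sin(A); return np.array([c*f[0]+s*f[1],-s*f[0]+c*f[1],f[2]])
E
python3 - <<'E'
from slide import *
Z=.0475
go(-.17,0,Z,.1);manip.hold(.15);p,f=st();print((p*1000).round(2),f)
e=np.array([-.17,0,Z])-p; ey,ez=e[1],e[2]
f0=box(f)
for x in np.arange(-.16,-.1,.01):
    go(x,ey,Z+ez,.06);p,f=st();f=box(f)-f0
    print((p*1000).round(1),f.round(1))
    if abs(f).max()>12: print('stop');break
print(manip.get_time())
snap('side','s6.png');wsnap('w6.png')
E
```

```text
[-1.7003e+02 -6.0000e-02  4.7530e+01] [-0.59214054  0.67583762 -0.58265954]
[-159.4   -0.    47.6] [-0.2 -0.7 -0.7]
[-1.495e+02  1.000e-01  4.750e+01] [-0.8 -0.6 -0.9]
[-1.396e+02  1.000e-01  4.740e+01] [-1.1 -1.3 -1.1]
[-1.296e+02  1.000e-01  4.750e+01] [-0.3  0.4 -1. ]
[-1.196e+02  1.000e-01  4.750e+01] [-0.7 -1.2 -0.9]
[-1.096e+02  1.000e-01  4.750e+01] [-0.7 -0.9 -1.1]
21.75
```

View pics/w6.png

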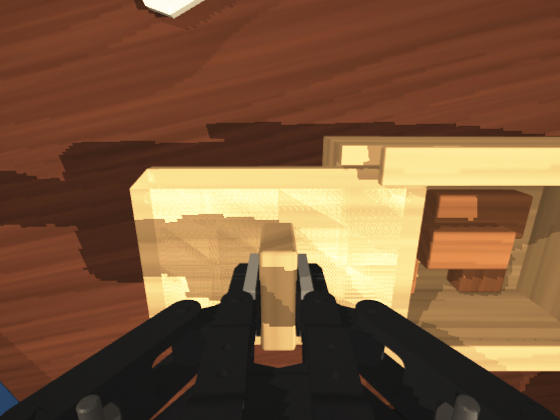

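The lid's leading corners have passed under the lips (lip start at (382,170)) with almost no force. I'll continue to the end wall.

```bash
python3 - <<'E'
from slide import *
Z=.0475
p,f=st();f0=box(f)
for x in list(np.arange(-.09,-.015,.015))+list(np.arange(-.012,.006,.002)):
    go(x,0,Z,.06 if x<-.014 else .03);p,f=st();f=box(f)-f0
    print((p*1000).round(1),f.round(1))
    if abs(f).max()>14: print('stop');break
print(manip.get_time())
wsnap('w7.png')
E
```

```text
[-89.5  -0.   47.5] [ 0.  -0.1 -0.4]
[-74.6   0.   47.5] [ 0.6  0.5 -0.4]
[-59.6   0.   47.5] [ 1.1  0.3 -0.5]
[-44.6  -0.   47.5] [ 1.   0.7 -0.8]
[-29.6   0.   47.5] [ 0.6  0.1 -0.5]
[-12.   -0.   47.5] [ 0.6  0.4 -0.5]
[-10.    0.   47.5] [ 0.1  0.1 -0.9]
[-7.9  0.  47.5] [ 1.1 -0.1  0.7]
[-5.9  0.  47.5] [ 0.1 -0.4 -0.2]
[-3.9  0.  47.5] [-0.5 -0.1  0. ]
[-3.6  0.1 47.7] [-9.5  1.5  2.1]
[-3.5  0.1 48. ] [-21.2   2.8   4.7]
stop
26.1833
```

View pics/w7.png

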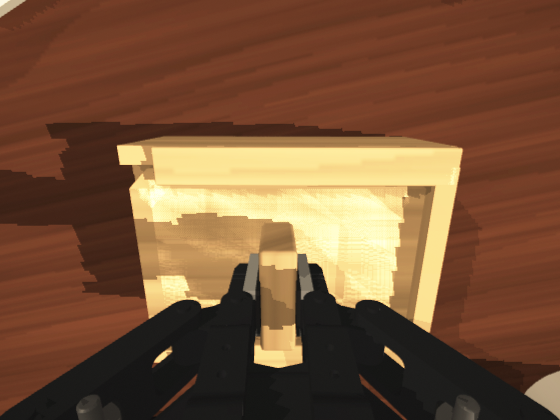

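The end stop is felt at x = −3.6 mm (home is −4). I'll lower the lid onto the ledges, release, and back away.

```bash
python3 - <<'E'
from slide import *
go(-.0030,0,.0452,.03);p,f=st();print((p*1000).round(1),box(f).round(1))
manip.command_gripper(.045);p,f=st();print(manip.get_width(),(p*1000).round(1),box(f).round(1))
go(-.0035,0,.13,.12)
go(-.0035,0,.25,.25)
manip.move_to([*bw(-.03,.03),.30],o)
manip.hold(.1);wsnap('w8.png');print(manip.get_time(),manip.get_contact_force())
im=cv2.imread('pics/w8.png');print()
import pickle
c=wsnap('w8b.png');pickle.dump(c,open('w8.pkl','wb'))
E
```

```text
[-3.7  0.2 45.2] [-6.6  1.3 -0.7]
0.04510802168483074 [-2.6 -0.1 45.3] [ 0.9 -0.4  0.3]
28.9167 [0.28884703 0.58330721 0.34385734]
```

View pics/w8b.png

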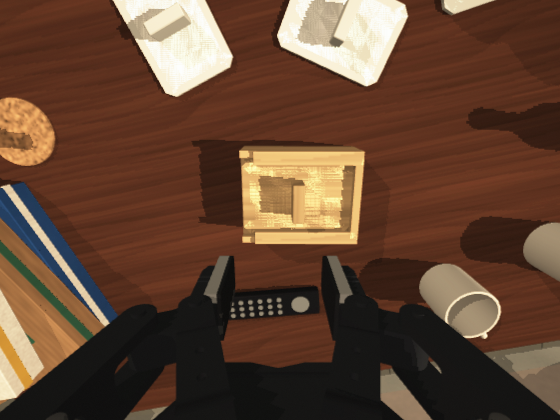

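```bash
python3 - <<'E'
from slide import *
im=cv2.imread('pics/w8b.png')
cv2.imwrite('pics/w8c.png',cv2.resize(im[140:250,232:372],None,fx=5,fy=5,interpolation=cv2.INTER_CUBIC))
E
```

```text
(no output)
```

View pics/w8c.png

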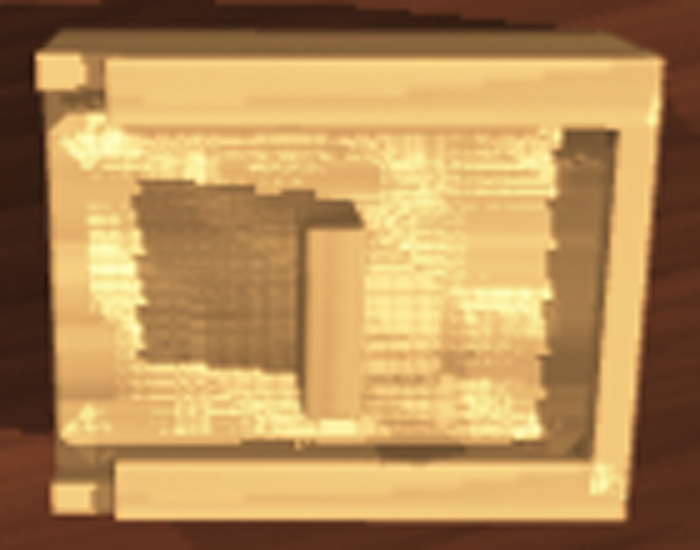

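```bash
python3 - <<'E'
from slide import *
import pickle
c=pickle.load(open('w8.pkl','rb'))
P=lambda u,v,z:(wb(onplane(c,232+u/5-.4,140+v/5-.4,z))*1000).round(1)
print('bar corners',P(305,228,.093),P(364,228,.093),P(305,417,.093),P(362,417,.093))
print('trailing edge',P(49,150,.057),P(57,420,.057))
print('lip starts',P(106,60,.068),P(115,520,.068),'end',P(663,60,.068),P(627,520,.068),'end wall inner',P(617,128,.068),P(592,460,.068))
print('shadow edge',P(550,280,.057))
print(manip.get_time(),manip.get_contact_force())
snap('top','t9.png')
snap('side','s9.png')
E
```

```text
bar corners [-12.1  25.2] [ 2.3 25.2] [-11.4 -24. ] [  3.1 -24. ]
trailing edge [-78.5  38.2] [-79.  -37.9]
lip starts [-61.9  63. ] [-62.5 -63.5] end [79.2 63. ] [ 80.  -63.6] end wall inner [68.8 45.8] [ 69.  -45.6]
shadow edge [56.6  2.6]
28.9667 [ 0.34562375  0.29703006 -0.61562174]
```

View pics/s9.png

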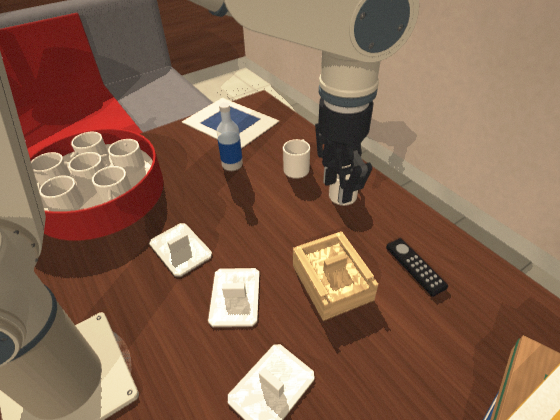

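The checks put the bar centre at x ≈ −4.5 mm (home −4) and the trailing edge at −78.7 mm (home −78). The end wall reads about 1 mm short with the same bias, so the lid is home within measurement error. The side view shows the remote, both mugs and the bottle where they started, so I'm handing in.

```bash
python3 - <<'E'
from h import *
print(manip.get_time());manip.sign_off()
E
```

```text
29.0667
the job is handed in; nothing more can be done
```

The wooden lid is on the box, slid in under both lips until it met the end wall. I released it, moved the arm clear and handed in at 29.1 s of the 54 s allowed.

- **First grasp missed:** the shut fingertips sit about 17 mm behind the TCP, not 22 mm ahead as described. Two camera views and a light touch on top of the bar (about 14 N) agreed on this. I corrected the depth and the second grasp held.
- **Sliding in:** force stayed around 1 N until the end wall, then rose to 21 N with the TCP at box x = −3.6 mm (home is −4).
- **Final checks:** after release, the wrist camera put the bar centre at about −4.5 mm and the trailing edge at −78.7 mm (expected −78). The end wall read about 1 mm short in the same view, so I judged the lid fully home within measurement error.
- **Other objects:** in the last side view the remote, the bottle, the mugs and the white look-alikes appear where they started. I checked this by eye only. The arm was in front of one mug, so only its lower part was visible.

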